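# Stop the shaker and hold its hood flap at the inspection mark

### The job

Stop the shaker for an inspection: push the mushroom button on the stop box fully down and let it come up, then turn its head clockwise as far as it goes to reset it. After that lift the hood's hinged flap (it has a bar along its front) until it is in line with the index arm at its side, and finish while still holding it there, steady, with the fingers, because it falls shut if let go. Do not shift the index arm, and leave the jars, beaker, dishes and brush alone.

Things in the scene. Friction and masses are not known exactly. Their poses are not given: they have to be found in the camera images.
- shaker: fixed laboratory shaker: white base 260 (x) x 280 (y) x 75 mm high under a clear hood (160 x 240 mm, top at 155 mm) with jars inside. Origin: centre of its underside; x points from its front (control panel, robot side) to its back, z up. The hood's top is a hinged flap; its hinge pin is parallel to this y axis, through x = +90, z = 155 mm in this frame.
- flap: the hinged clear flap on the hood, 160 x 232 x 4 mm, aluminium edges. Origin: on the hinge pin, middle of its width; x axis along the flap, from its front towards the hinge; y along the hinge.
- flap_bar (a point): the flap's lifting bar: round steel, 12 mm thick, 110 mm long, parallel to the hinge, on two end arms 60 mm before the flap's edge (free gap behind it for a finger; it turns in the grip). Origin: its middle, 225 mm from the pin: in the shaker's frame, at flap angle a, x = 90 - 225 cos a, y = 0, z = 155 + 225 sin a mm. Its x axis points along the flap to the hinge.
- flap_angle (a joint): angle of the flap, rad: 0 = shut (level), grows as its front rises (about 1.35 at its stop). It weighs 0.25 to 0.5 kg in all and falls shut when let go.
- mark (a joint): angle of the index arm, rad, measured like the flap's: the angle at which to hold the flap. A thin black arm pivoted on the hinge pin just outside the hood's left (+y) side, next to a steel quadrant; stiff, it stays where it is set. Seen from the side, flap and index arm are parallel when the angles are equal.
- mark_tip (a point): tip of the index arm, 140 mm from the hinge pin, 141 mm to the shaker's +y side of its middle plane; a flat black pointer 32 x 20 x 10 mm ends there (index arm and quadrant stay below 280 mm above the table). Its x axis points along the arm to the hinge.
- stopbox: fixed grey stop box, 85 x 85 x 58 mm high, with a black mushroom button upright on its top. Origin: centre of its underside, z up.
- stop_top (a point): top centre of the mushroom button, 103.5 mm above the table when up. The head is round, 42 mm diameter and 20 mm thick (from 78 to 98 mm above the table), with a rib 34 x 8 x 5.5 mm across its top, on a stem 22 mm thick. This point's x axis lies along the rib and turns with the head.
- press (a joint): travel of the mushroom button, m: 0 = up, 0.006 = fully down. Its spring takes about 1 N to start and 5 N to be fully down; it comes up again by itself when let go.
- twist (a joint): turn of the mushroom head, rad: grows clockwise seen from above, up to its stop at 1.1; it stays where it is left (light friction, about 0.04 N m).
- jar_a: loose sample jar with screw lid, 60 mm diameter, 70 mm tall, origin under its centre; a bystander behind the stop box
- jar_b: the same kind of jar, a bystander in front of the shaker, at its right
- beaker: loose open glass beaker, 66 mm diameter, 85 mm tall, origin under its centre; a bystander behind the stop box
- dishes: loose stack of three flat dishes, 90 mm diameter, 44 mm tall, origin under its centre; a bystander in front of the shaker
- brush: loose cleaning brush 140 mm long lying flat; a bystander in front of the stop box
Things that resemble listed ones, but are neither listed nor needed, are in the scene too. What is shaped like the stopbox but yellow is not meant.

How it is judged:
By the outcome, as a careful person would: the job done as asked, in the order asked, and still so for the second after the job is handed in, while the arm keeps its last pose, push and grip.
It also fails if it takes over 66 s, if anything falls off the work surface, if the arm or the gripper's body presses on something with over 40 N, if the wrist force passes 120 N, or if a joint passes its speed limit or range.

### The arm

A 6-joint arm with a two-finger parallel gripper is mounted at the origin on the work surface. World frame = base frame: x ahead of the robot, y to its left, z up, the work surface at z = 0. Lengths are in mm, angles in rad, forces in N, time in s.
With the tool pointing down it reaches from about 350 to 775 mm from the base axis. Payload 7.3 kg.
Tool frame: the origin (TCP) lies at the very end of the fingers, on their centre line; the grasp point (between the pads) lies 19 mm behind it; z points along the fingers, y is the line along which they close (so a half turn about z gives the same grasp; the last joint's range is limited). The gripper opens to 92 mm and grips with 3 to 60 N. Pads are 19 mm wide; open, the fingers measure 130 mm over their backs; the gripper's body (75 mm by 190 mm) begins 47 mm behind the grasp point.
Start: joints at [-1.255, 0.342, 1.524, -0, 1.275, -0.146], TCP at [233.944, -470.019, 195.341] pointing down, gripper open.
Joint ranges: [-2.53, 2.53], [-0.77, 2.02], [0.04, 2.7], [-1, 4.14], [0.28, 2.66], [-3.11, 3.11]. Speed limits (rad/s): [2.57, 2.57, 3.14, 3.14, 3.14, 3.14].

### API

Orientations are given as [roll, pitch, yaw] about the fixed x, y, z axes, in that order (R = Rz(yaw) Ry(pitch) Rx(roll)).
In Python, from plant import get_obs, vision, workorder gives the robot as it stands.
- The arm moves only by the shell command python3 -m pendant 'ROWS' [OPENING]. ROWS is a JSON object of lists of equal length, an entry for each row: "dp": the shift along the tool's x, y, z in m, a list of three; "rotation": the turn, a rotation vector about the tool's x, y, z in rad, a list of three. A call has 1 to 8 rows; each row is the pose to reach, as a shift and turn from the pose commanded when the call began, along the tool's axes at that moment; what a row does not reach only later rows make up. A row lasts 1/8 s, in which the tool goes at most 62.5 mm and 10.7 degrees, less where a joint would pass 70% of its speed; a pose out of reach is approached as far as the arm can. A call with a gripper value outside its range is refused whole. OPENING is the finger opening in m, from 0 to 0.0918, set as the call begins (- or left out, the last holds). The fingers move at their own pace and stop on an object; the grip force is fixed at half the most. Time passes only in rows, so rows that repeat a pose let the fingers close. It gives the time, the measured TCP pose, the force, the opening and the grip force at its end, in the units of the state.
- get_obs(): the state, without advancing time (a new reading comes with each control period).
- vision.capture(name): name is "scene" or "top" or "wrist"; returns a dict with "pixels" (420x560x3 uint8, red, green, blue), "vfov" (degrees; the focal length in pixels is half the picture's height over the tangent of half this angle, whatever the lens; pixels are square), "cx", "cy" (the principal point, pixels), "pose" (4x4, takes a point from camera to world coordinates); the wrist camera has in their place "T_tool_cam" (4x4, takes a point from camera to tool coordinates, whose origin is the TCP and whose axes are the flange's). Camera axes: x right, y up, looking along -z (the intrinsics and any distortion apply to the point x, -y, -z); pixel columns grow to the right and rows downward; lengths in mm; the calibration is good to about 2 mm. A picture is of the moment at which its call begins: read the wrist's pose just before it. There is no depth.
- workorder.close_job(): hands the job in; it is judged then, once.
The state is a dict: "time": time; "joint_positions": joint angles; "dq": joint speeds; "tau": joint torques, N m; "tool_pos": TCP position; "tcp_rot": TCP orientation; "contact_force": force on the tool from outside, world axes, zero at the start; "moment": the same for the moment, N m; "grip_width": finger opening in mm; "finger_force": force on a finger pad.
Only numpy, scipy, OpenCV 4.12 (cv2) and the standard library are available. Lean on these libraries where they do the work, as an engineer would, in place of code of your own. Each camera call takes 0.05 s, during which the arm holds its last target. There are 200 camera calls.

## Working session

There is one attempt and no reset: what is moved stays moved. The work goes in short steps, Python scripts to look and compute and a shell command to move; the robot and the scene stay as the last step left them, time stands still between calls to the robot, and variables do not carry over. Pictures are saved under pics/ and viewed, at most 10 in all, crops included, and the job is handed in when it is done.

```bash
mkdir -p pics; ls
python3 - <<'E'
from plant import get_obs, vision
import cv2,numpy as np
print(get_obs())
for n in ["scene","top"]:
    c=vision.capture(n); cv2.imwrite(f"pics/{n}0.png",cv2.cvtColor(c["pixels"],cv2.COLOR_RGB2BGR))
    print(n,{k:(v if k!='pixels' else 0) for k,v in c.items()})
E
```

```text
pics
{'time': 0.0, 'joint_positions': array([-1.25499598e+00,  3.42712435e-01,  1.52502572e+00, -2.71058631e-05,
        1.27539935e+00, -1.45991840e-01]), 'dq': array([ 0.00025751, -0.00108452,  0.00023343,  0.0003986 ,  0.0005768 ,
        0.00031794]), 'tau': array([-2.27069642e-03, -4.31250179e+01, -2.44225574e+01,  7.16648530e-02,
        5.58863988e-02, -1.41189844e-04]), 'tool_pos': array([ 233.78625448, -469.55823838,  194.64730779]), 'tcp_rot': array([-3.14006047e+00, -1.99091290e-04,  4.61799941e-01]), 'contact_force': array([-1.06739605, -0.39098008,  0.97583872]), 'moment': array([ 0.03517568, -0.05281951,  0.03758355]), 'finger_force': 0.0, 'grip_width': 91.80148664076559}
scene {'pixels': 0, 'vfov': 54.454863808494515, 'cx': 273.12484839501707, 'cy': 207.49374825621555, 'pose': array([[ 8.45880515e-01, -4.58180958e-01,  2.73050112e-01,
         8.50600811e+02],
       [ 5.33241752e-01,  7.37787237e-01, -4.13912099e-01,
        -4.07619768e+02],
       [-1.18062460e-02,  4.95721900e-01,  8.68401065e-01,
         8.85305356e+02],
       [ 0.00000000e+00,  0.00000000e+00,  0.00000000e+00,
         1.00000000e+00]])}
top {'pixels': 0, 'vfov': 42.81997364168357, 'cx': 287.2021256136617, 'cy': 209.45868533463528, 'pose': array([[-1.50862344e-02,  9.73815236e-01, -2.26839794e-01,
         2.84436000e+02],
       [-9.99878793e-01, -1.38197615e-02,  7.17030936e-03,
        -3.61866311e+01],
       [ 3.84768464e-03,  2.26920472e-01,  9.73905691e-01,
         1.48064026e+03],
       [ 0.00000000e+00,  0.00000000e+00,  0.00000000e+00,
         1.00000000e+00]])}
```

View pics/scene0.png

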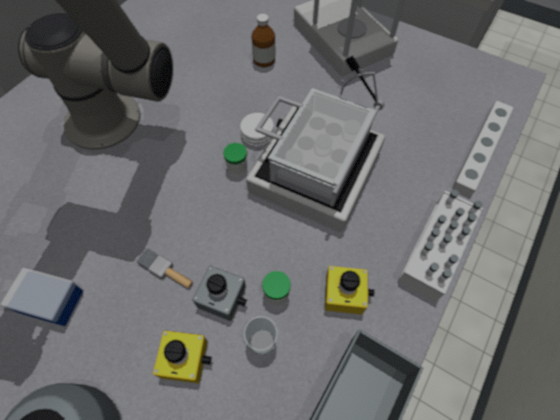

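View pics/top0.png

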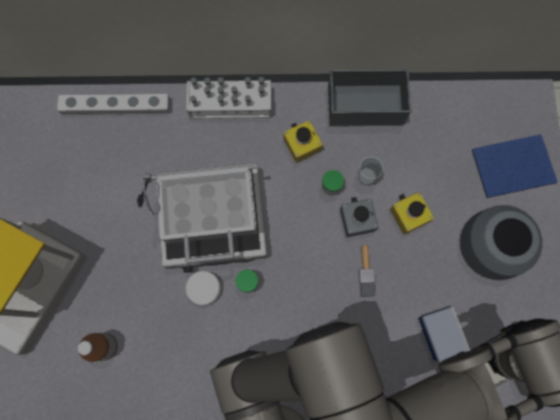

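The stop box (grey) sits at about (219,290) in the scene view and (360,216) in the top view. The shaker is at (320,150) and (208,215), and the index arm at about (365,80) and (145,195). I'll zoom in before measuring.

```bash
cat > h.py <<'E'
import numpy as np,cv2
from scipy.spatial.transform import Rotation as Ro
from plant import get_obs,vision
def cam(n):
    if n=="wrist":
        o=get_obs(); c=vision.capture(n); T=np.eye(4); T[:3,:3]=Ro.from_euler('xyz',o['tcp_rot']).as_matrix(); T[:3,3]=o['tool_pos']
        c['pose']=T@c['T_tool_cam']
    else: c=vision.capture(n)
    c['img']=cv2.cvtColor(c['pixels'],cv2.COLOR_RGB2BGR); c['f']=210/np.tan(np.radians(c['vfov']/2)); return c
def ray(c,u,v):
    d=np.array([(u-c['cx'])/c['f'],-(v-c['cy'])/c['f'],-1.]); P=c['pose']
    d=P[:3,:3]@d; return P[:3,3],d/np.linalg.norm(d)
def plane(c,u,v,z):
    o,d=ray(c,u,v); return o+d*(z-o[2])/d[2]
def tri(*rs):
    A=sum(np.eye(3)-np.outer(d,d) for o,d in rs); b=sum((np.eye(3)-np.outer(d,d))@o for o,d in rs)
    p=np.linalg.solve(A,b); return p,[np.linalg.norm((np.eye(3)-np.outer(d,d))@(p-o)) for o,d in rs]
def proj(c,p):
    q=np.linalg.inv(c['pose'])@np.append(p,1); return c['cx']-c['f']*q[0]/q[2], c['cy']+c['f']*q[1]/q[2]
def crop(c,u,v,w,h,s): return cv2.resize(c['img'][v:v+h,u:u+w],None,fx=s,fy=s,interpolation=cv2.INTER_CUBIC)
E
python3 - <<'E'
from h import *
s=cam("scene");t=cam("top")
A=np.hstack([crop(s,245,50,160,172,2.5),crop(t,130,150,160,172,2.5)])[:400+30]
B=np.hstack([crop(s,185,255,80,56,5)[:,:400],crop(t,325,185,80,56,5)])[:,:800]
cv2.imwrite("pics/c1.png",cv2.convertScaleAbs(A,alpha=1.6)); 
cv2.imwrite("pics/c2.png",cv2.convertScaleAbs(B,alpha=1.6))
for n,c,(u,v,w,h) in (("s",s,(195,262,45,45)),("t",t,(342,198,40,40))):
    g=cv2.cvtColor(c['img'],cv2.COLOR_BGR2GRAY)[v:v+h,u:u+w]
    m=(g<45).astype('u1'); k,l,st,ce=cv2.connectedComponentsWithStats(m)
    for i in range(1,k):
        if st[i,4]>30: print(n,st[i]+[u,v,0,0,0],ce[i]+[u,v])
E
```

```text
s [207 275  19  19 265] [216.18867925 284.09811321]
s [234 293   6  14  45] [237.17777778 300.82222222]
t [355 207  13  14 149] [361.13422819 213.45637584]
```

View pics/c1.png

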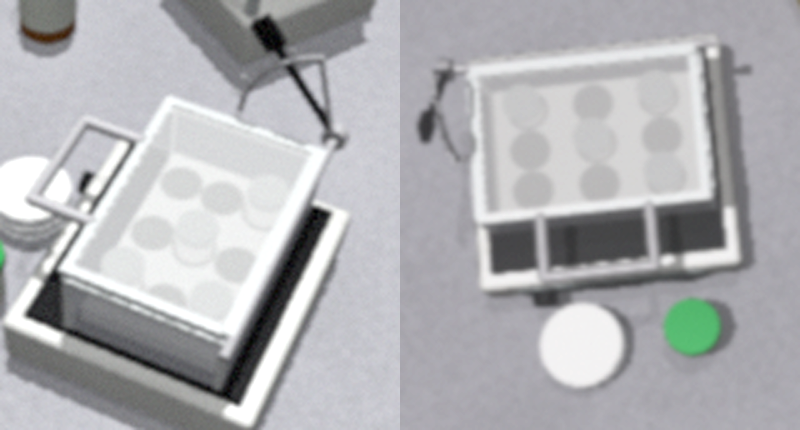

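View pics/c2.png

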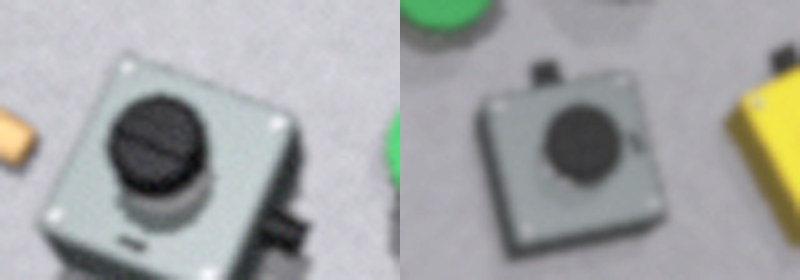

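In the crops, the bar runs (88,120)–(33,197) in the scene crop and (543,270)–(657,262) in the top crop. The index pointer is at about (266,33) / (427,125) and the pivot at about (333,137) / (447,70). The flap corners are clear in both views. The button rib is visible only in the scene view. Next I triangulate.

Run:
```python
from h import *
s=cam("scene");t=cam("top")
S=lambda x,y:(245+x/2.5-.3,50+y/2.5-.3); T=lambda x,y:(130+(x-400)/2.5-.3,150+y/2.5-.3)
P={}
for n,a,b in [("FL",(168,98),(478,217)),("BL",(328,148),(470,72)),("BR",(230,347),(708,45)),("FR",(65,272),(716,195)),
 ("barL",(88,121),(543,272)),("barR",(34,196),(656,264)),("tip",(266,33),(427,125)),("piv",(333,137),(447,70))]:
    p,r=tri(ray(s,*S(*a)),ray(t,*T(*b))); P[n]=p; print(n,p.round(1),np.round(r,1))
print("W",np.linalg.norm(P["FL"]-P["FR"]),np.linalg.norm(P["BL"]-P["BR"]),"D",np.linalg.norm(P["FL"]-P["BL"]),np.linalg.norm(P["FR"]-P["BR"]),"bar",np.linalg.norm(P["barL"]-P["barR"]))
for a,b in (("FR","FL"),("BR","BL"),("barR","barL")):
    d=P[b]-P[a]; print("yaw",np.arctan2(-d[0],d[1]))
p,r=tri(ray(s,216.2,283.6),ray(t,361.1,213.4)); print("btn",p,r)
print(plane(s,216.2,283.8,92),plane(t,361.1,213.4,95))
```

```text
FL [526.2 269.9 162. ] [0.7 0.7]
BL [682.5 288.  160.7] [5.2 5.2]
BR [708.   44.1 158.9] [4.8 4.8]
FR [549.3  36.2 160.2] [4.6 4.6]
barL [472.  205.7 157. ] [1.1 1.1]
barR [479.5  95.1 160.4] [3.4 3.4]
tip [600.1 301.9 250.3] [0.6 0.6]
piv [682.5 310.  157.5] [1.2 1.2]
W 234.82362227681935 245.2745312895178 D 157.37017707207838 158.91376355542232 bar 110.98359554990928
yaw 0.09846944026855747
yaw 0.10407158870821186
yaw 0.06725819362589389
btn [ 595.96386629 -241.5767738    89.29483267] [np.float64(1.8708412930812401), np.float64(1.8708412930811102)]
[ 598.10973192 -240.92870422   92.        ] [ 593.65693692 -242.28747658   95.        ]
```

```bash
cat >> h.py <<'E'
def want(p,rpy=None):
    o=get_obs(); R=Ro.from_euler('xyz',o['tcp_rot']); dp=R.inv().apply(np.array(p)-o['tool_pos'])/1000
    rv=(R.inv()*Ro.from_euler('xyz',rpy)).as_rotvec() if rpy is not None else np.zeros(3)
    print("dp",dp.round(4),"rot",rv.round(3),"t",o['time'])
E
python3 - <<'E'
from h import *
want((596,-241.5,200),(np.pi,0,.46))
E
```

```text
dp [ 0.4259 -0.0431 -0.0048] rot [-0.    -0.     0.002] t 0.3
```

```bash
python3 -m pendant '{"dp":[[0.05,-0.005,-0.005],[0.11,-0.011,-0.005],[0.17,-0.017,-0.005],[0.23,-0.023,-0.005],[0.29,-0.029,-0.005],[0.35,-0.035,-0.005],[0.426,-0.043,-0.005],[0.426,-0.043,-0.005]],"rotation":[[0,0,0],[0,0,0],[0,0,0],[0,0,0],[0,0,0],[0,0,0],[0,0,0],[0,0,0]]}' 0
python3 - <<'E'
from h import *
c=cam("wrist"); cv2.imwrite("pics/w1.png",c['img']); print(get_obs()['joint_positions'],get_obs()['tool_pos'],c['T_tool_cam'].round(3),c['vfov'],proj(c,np.array([596,-241.5,98])))
E
```

```text
time: 1.3
tool_pos: [598.6, -238.8, 199.5]
tcp_rot: [-3.141, -0.0, 0.466]
contact_force: [-0.8, 0.1, -1.0]
grip_width: 16.5
finger_force: 0.0
[-4.99314236e-01  5.65471379e-01  1.15166245e+00  6.72782628e-04
  1.42492149e+00  6.05899216e-01] [ 598.40704774 -239.08888866  199.46739683] [[ 1.00000e-03  9.69000e-01  2.48000e-01  6.72640e+01]
 [ 1.00000e+00 -1.00000e-03 -0.00000e+00 -3.56000e-01]
 [-0.00000e+00  2.48000e-01 -9.69000e-01 -1.88746e+02]
 [ 0.00000e+00  0.00000e+00  0.00000e+00  1.00000e+00]] 67.39054748070501 (np.float64(281.1411854076665), np.float64(210.61491568745828))
```

View pics/w1.png

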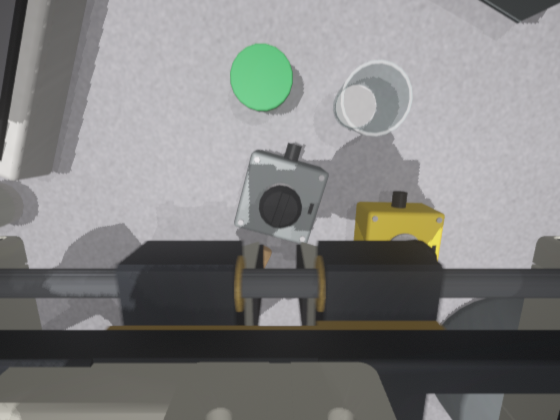

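The wrist view shows the button head at about (281,207), with its rib visible. The prediction was (281,211), so they agree within about 3 mm. Now I refine the position.

Run:
```python
from h import *
c=cam("wrist"); g=cv2.cvtColor(c['img'],cv2.COLOR_BGR2GRAY)[175:238,250:312]
k,l,st,ce=cv2.connectedComponentsWithStats((g<55).astype('u1'))
i=1+st[1:,4].argmax(); print(st[i],ce[i]+[250,175]); u,v=ce[i]+[250,175]
for z in (90,98): print(plane(c,u,v,z))
s=cam("scene");t=cam("top")
print(tri(ray(c,u,v),ray(s,216.2,283.6),ray(t,361.1,213.4)))
p=plane(c,u,v,96); want((p[0],p[1],115)); want((p[0],p[1],96))
```

```text
[ 25  13  26  40 241] [290.2780083  205.24481328]
[ 602.88204667 -248.18651452   90.        ]
[ 604.37051946 -247.12813302   98.        ]
(array([ 598.41198807, -243.9343208 ,   89.52533038]), [np.float64(6.145082724536267), np.float64(3.925820766374683), np.float64(3.521499572301361)])
dp [0.0057 0.0083 0.0851] rot [0. 0. 0.] t 1.5
dp [0.0057 0.0083 0.1041] rot [0. 0. 0.] t 1.5
```

Run:
```python
from h import *
c=cam("wrist"); g=cv2.cvtColor(c['img'],cv2.COLOR_BGR2GRAY)[170:245,240:322]
print(cv2.HoughCircles(cv2.GaussianBlur(g,(3,3),0),cv2.HOUGH_GRADIENT,1,50,param1=80,param2=10,minRadius=17,maxRadius=25))
for th in (60,70,80):
    m=cv2.morphologyEx((g<th).astype('u1'),cv2.MORPH_OPEN,np.ones((7,7)))
    k,l,st,ce=cv2.connectedComponentsWithStats(m)
    for i in range(1,k): print(th,st[i],ce[i]+[240,170])
p=plane(c,281,207,97); print(p); want((p[0],p[1],115))
```

```text
[[[37.5 31.5 20.7]]]
60 [ 26  40  27  13 282] [278.41489362 216.30496454]
60 [  0  71  27   4 108] [253.  242.5]
60 [53 71 12  4 48] [298.5 242.5]
70 [  18   12   41   42 1394] [278.11908178 202.48421808]
70 [  0  71  27   4 108] [253.  242.5]
70 [ 52  71  30   4 120] [306.5 242.5]
80 [  18   12   42   42 1425] [278.21894737 202.56491228]
80 [  0  71  28   4 112] [253.5 242.5]
80 [ 52  71  30   4 120] [306.5 242.5]
[ 595.32513271 -243.70337752   97.        ]
dp [-0.      0.0009  0.0853] rot [0. 0. 0.] t 1.55
```

Run:
```python
from h import *
c=cam("wrist")
p=plane(c,278.2,202.4,96.5); print(p,get_obs()['tool_pos']); want((p[0],p[1],112)); print(c['f']*40/1)
```

```text
[ 597.7667204  -239.78080979   96.5       ] [ 594.97441353 -243.02455823  200.55844709]
dp [ 0.004  -0.0017  0.0886] rot [0. 0. 0.] t 1.6
12597.519707654326
```

```bash
python3 -m pendant '{"dp":[[0.004,-0.002,0.04],[0.004,-0.002,0.075],[0.004,-0.002,0.09],[0.004,-0.002,0.09]],"rotation":[[0,0,0],[0,0,0],[0,0,0],[0,0,0]]}' 0
python3 -m pendant '{"dp":[[0,0,0.004],[0,0,0.008],[0,0,0.012],[0,0,0.014],[0,0,0.014]],"rotation":[[0,0,0],[0,0,0],[0,0,0],[0,0,0],[0,0,0]]}' 0
```

```text
time: 2.1
tool_pos: [598.1, -238.8, 110.1]
tcp_rot: [-3.141, 0.001, 0.461]
contact_force: [0.5, -0.1, 0.1]
grip_width: 0.5
finger_force: 0.0
time: 2.72
tool_pos: [598.8, -238.1, 96.2]
tcp_rot: [-3.141, 0.0, 0.462]
contact_force: [-0.3, -0.6, -0.7]
grip_width: 0.2
finger_force: 0.0
```

No force was felt, so I check with the camera.

Run:
```python
from h import *
c=cam("wrist");s=cam("scene"); o=get_obs(); print(o['tool_pos'],o['contact_force'])
print(proj(s,o['tool_pos']),proj(c,o['tool_pos']))
A=np.hstack([crop(s,170,230,100,100,4),crop(c,200,140,160,160,2.5)]); cv2.imwrite("pics/c3.png",cv2.convertScaleAbs(A,alpha=1.5))
```

```text
[ 598.942773   -238.16891203   96.43385273] [-0.17041194  0.12617773  0.05445802]
(np.float64(217.04930615904777), np.float64(282.1635259901477)) (np.float64(280.12563942868854), np.float64(243.16481919622487))
```

View pics/c3.png

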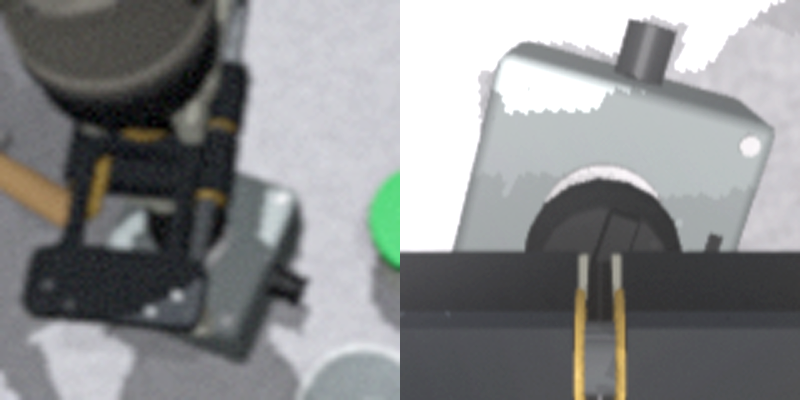

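The fingers sit over the middle of the head: the TCP projects to (280,243), and the head's centre column is about 280. They don't seem to be touching yet, so I continue down in small steps.

```bash
for i in 1 2; do echo; done; python3 -m pendant '{"dp":[[0,0,0.002],[0,0,0.002]],"rotation":[[0,0,0],[0,0,0]]}' 0
python3 -m pendant '{"dp":[[0,0,0.002],[0,0,0.002]],"rotation":[[0,0,0],[0,0,0]]}' 0
```

```text
time: 3.08
tool_pos: [598.8, -238.1, 94.2]
tcp_rot: [-3.141, 0.0, 0.462]
contact_force: [-0.4, 0.8, -0.4]
grip_width: 0.3
finger_force: 0.0
time: 3.32
tool_pos: [598.7, -238.1, 92.1]
tcp_rot: [-3.141, 0.0, 0.462]
contact_force: [-0.3, -0.8, -0.1]
grip_width: 0.2
finger_force: 0.0
```

```bash
python3 -m pendant '{"dp":[[0,0,-0.03],[-0.04,0,-0.05],[-0.04,0,-0.05],[-0.04,0,-0.05]],"rotation":[[0,0,0],[0,0,0],[0,0,0],[0,0,0]]}' 0
python3 - <<'E'
from h import *
c=cam("wrist");s=cam("scene");t=cam("top"); o=get_obs(); print(o['tool_pos'],o['dq'].round(3))
g=cv2.cvtColor(c['img'],cv2.COLOR_BGR2GRAY)
for z in(78,98): print(z,proj(c,np.array([598,-240,z])))
g[240:]=255
for th in(60,75):
    k,l,st,ce=cv2.connectedComponentsWithStats(cv2.morphologyEx((g<th).astype('u1'),cv2.MORPH_OPEN,np.ones((9,9))))
    for i in range(1,k): print(th,st[i],ce[i])
cv2.imwrite("pics/c4.png",np.hstack([c['img'][:260,180:380],crop(t,320,180,80,52,5)]))
cv2.imwrite("pics/c4.png",np.hstack([crop(c,200,80,180,180,2.2),crop(t,330,185,66,66,6)]))
E
```

```text
time: 3.82
tool_pos: [563.2, -255.8, 142.1]
tcp_rot: [-3.141, -0.0, 0.461]
contact_force: [1.0, -0.3, -0.6]
grip_width: 0.6
finger_force: 0.0
[ 563.30511489 -255.34994033  141.41814992] [-0.     0.001  0.001 -0.001  0.001 -0.003]
78 (np.float64(281.5401018279519), np.float64(171.1007170244017))
98 (np.float64(281.71185886717313), np.float64(174.21590619197198))
60 [424 218  28  22 402] [436.92537313 228.57960199]
60 [449 230   9  10  90] [453.  234.5]
75 [417 166  16  15 224] [424.3125     173.28571429]
75 [261 177  45  24 784] [284.04464286 188.61989796]
75 [424 218  52  22 957] [449.15569488 229.892372  ]
```

View pics/c4.png

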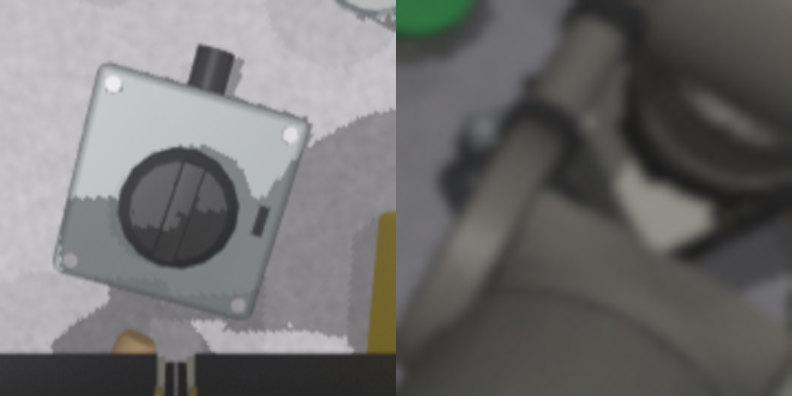

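The head is centred at about (281,174.5) against a prediction of (281.7,174.2), so the horizontal position is right and only the contact height is open. I return and go on down, watching the force.

```bash
python3 -m pendant '{"dp":[[0.04,0,0.02],[0.04,0,0.035],[0.04,0,0.05],[0.04,0,0.05]],"rotation":[[0,0,0],[0,0,0],[0,0,0],[0,0,0]]}' 0
python3 - <<'E'
from h import *
c=cam("wrist");o=get_obs();print(o['tool_pos'],o['tau'].round(2),o['contact_force'])
E
python3 -m pendant '{"dp":[[0,0,0.002],[0,0,0.002]],"rotation":[[0,0,0],[0,0,0]]}' 0 | egrep "tool_pos|force"
python3 -m pendant '{"dp":[[0,0,0.002],[0,0,0.002]],"rotation":[[0,0,0],[0,0,0]]}' 0| egrep "tool_pos|force"
```

```text
time: 4.47
tool_pos: [597.4, -238.0, 90.6]
tcp_rot: [-3.139, 0.002, 0.461]
contact_force: [-0.0, -0.9, 0.6]
grip_width: 0.3
finger_force: 0.0
[ 598.10498805 -238.42221106   91.81126034] [ 2.200e-01 -5.574e+01 -2.273e+01  9.000e-02 -4.000e-02 -0.000e+00] [0.81333506 0.6989016  0.19640247]
tool_pos: [598.9, -238.5, 90.9]
contact_force: [0.4, -1.0, -0.5]
finger_force: 0.0
tool_pos: [598.8, -238.1, 88.3]
contact_force: [0.0, 0.7, -0.3]
finger_force: 0.0
```

```bash
python3 -m pendant '{"dp":[[0,0,0.002],[0,0,0.002]],"rotation":[[0,0,0],[0,0,0]]}' 0 | egrep "tool_pos|contact_force"
python3 -m pendant '{"dp":[[0,0,0.002],[0,0,0.002]],"rotation":[[0,0,0],[0,0,0]]}' 0| egrep "tool_pos|contact_force"
```

```text
tool_pos: [598.7, -238.1, 86.1]
contact_force: [-0.1, 0.0, 0.1]
tool_pos: [598.7, -238.1, 84.1]
contact_force: [0.7, 0.7, -0.5]
```

Run:
```python
from h import *
c=cam("wrist");s=cam("scene"); o=get_obs(); print(o['tool_pos'],o['contact_force'])
print(proj(s,o['tool_pos']))
A=np.hstack([crop(s,190,260,50,50,8),crop(c,230,190,100,100,4)]); cv2.imwrite("pics/c5.png",cv2.convertScaleAbs(A,alpha=2.2))
```

```text
[ 598.83534938 -238.12374757   84.26968553] [-0.85129887  0.16688443  0.49495501]
(np.float64(217.79991230827798), np.float64(284.12277302912497))
```

View pics/c5.png

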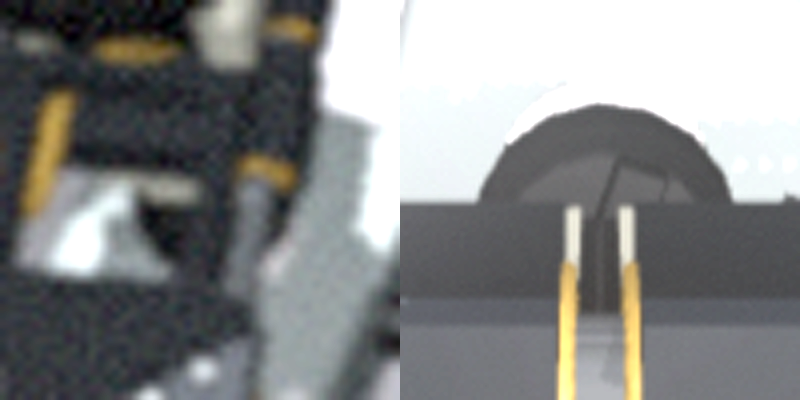

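The fingers are still above the head and its cap is visible in front of them. I keep going down gradually until there is force.

```bash
m(){ egrep "tool_pos|contact_force" | tr '\n' ' '; echo; }
python3 -m pendant '{"dp":[[0,0,0.002],[0,0,0.002]],"rotation":[[0,0,0],[0,0,0]]}' 0 | m
python3 -m pendant '{"dp":[[0,0,0.002],[0,0,0.002]],"rotation":[[0,0,0],[0,0,0]]}' 0| m
python3 -m pendant '{"dp":[[0,0,0.002],[0,0,0.002]],"rotation":[[0,0,0],[0,0,0]]}' 0| m
```

```text
tool_pos: [598.7, -238.1, 82.1] contact_force: [0.2, -0.6, -0.8] 
tool_pos: [598.7, -238.1, 80.1] contact_force: [1.4, 0.4, -0.4] 
tool_pos: [598.7, -238.1, 78.1] contact_force: [0.0, 0.2, 0.5]
```

```bash
m(){ egrep "tool_pos|contact_force|grip_w" | tr '\n' ' '; echo; }
python3 -m pendant '{"dp":[[0,0,0.002],[0,0,0.002]],"rotation":[[0,0,0],[0,0,0]]}' 0 | m
python3 -m pendant '{"dp":[[0,0,0.002],[0,0,0.002]],"rotation":[[0,0,0],[0,0,0]]}' 0| m
python3 -m pendant '{"dp":[[0,0,0.002],[0,0,0.002]],"rotation":[[0,0,0],[0,0,0]]}' 0| m
```

```text
tool_pos: [598.8, -238.1, 76.1] contact_force: [0.1, 0.0, -0.4] grip_width: 0.8 
tool_pos: [598.7, -238.1, 74.1] contact_force: [0.3, -0.4, 0.6] grip_width: 0.5 
tool_pos: [598.9, -238.1, 72.3] contact_force: [0.5, -0.1, 1.3] grip_width: 0.6
```

```bash
m(){ egrep "tool_pos|contact_force|grip_w" | tr '\n' ' '; echo; }
python3 -m pendant '{"dp":[[0,0,0.001],[0,0,0.001]],"rotation":[[0,0,0],[0,0,0]]}' 0 | m
python3 -m pendant '{"dp":[[0,0,0.001],[0,0,0.001]],"rotation":[[0,0,0],[0,0,0]]}' 0| m
python3 -m pendant '{"dp":[[0,0,0.001],[0,0,0.001]],"rotation":[[0,0,0],[0,0,0]]}' 0| m
```

```text
tool_pos: [598.9, -238.2, 71.4] contact_force: [0.6, 0.7, 1.2] grip_width: 1.0 
tool_pos: [598.9, -238.2, 70.4] contact_force: [-0.1, -0.4, 2.0] grip_width: 0.5 
tool_pos: [598.9, -238.2, 69.4] contact_force: [0.7, 0.4, 2.8] grip_width: 0.3
```

Contact now behaves like the button spring: 1 N to start, then about 0.7 N/mm, from a reading of about 72.5. That is about 31 mm lower than expected, so I'll find out why after the press. I continue to the bottom.

```bash
m(){ egrep "time|tool_pos|contact_force|grip_w" | tr '\n' ' '; echo; }
python3 -m pendant '{"dp":[[0,0,0.001],[0,0,0.002],[0,0,0.002]],"rotation":[[0,0,0],[0,0,0],[0,0,0]]}' 0 | m
python3 -m pendant '{"dp":[[0,0,0.001],[0,0,0.002],[0,0,0.002]],"rotation":[[0,0,0],[0,0,0],[0,0,0]]}' 0 | m
python3 -m pendant '{"dp":[[0,0,0.001],[0,0,0.0015],[0,0,0.0015]],"rotation":[[0,0,0],[0,0,0],[0,0,0]]}' 0 | m
```

```text
time: 8.25 tool_pos: [598.9, -238.2, 67.4] contact_force: [-0.5, 0.4, 4.0] grip_width: 0.8 
time: 8.62 tool_pos: [599.1, -238.3, 66.2] contact_force: [-1.8, 1.3, 8.9] grip_width: 0.5 
time: 9.0 tool_pos: [599.2, -238.3, 66.0] contact_force: [-3.7, 2.1, 15.1] grip_width: 0.2
```

```bash
python3 - <<'E'
from h import *
M=[];F=[]
for i in range(4):
    c=cam("wrist");o=get_obs();M.append(o['moment']);F.append(o['contact_force'])
M=np.mean(M,0);F=np.mean(F,0);print(F,M, "r perp",np.cross(F,M)/(F@F)*1000)
E
python3 -m pendant '{"dp":[[0,0,-0.006],[0,0,-0.02],[0,0,-0.06],[0,0,-0.1],[0,0,-0.13],[0,0,-0.13]],"rotation":[[0,0,0],[0,0,0],[0,0,0],[0,0,0],[0,0,0],[0,0,0]]}' 0.0918
python3 - <<'E'
from h import *
s=cam("scene");o=get_obs();c=cam("wrist");print(proj(s,o['tool_pos']),proj(s,o['tool_pos']+[0,0,31]),proj(c,o['tool_pos']),proj(c,o['tool_pos']+[0,0,31]))
u,v=map(int,proj(s,o['tool_pos'])); im=crop(s,u-60,v-60,100,100,4)
cv2.imwrite("pics/c6.png",np.hstack([cv2.convertScaleAbs(im,alpha=1.8),crop(c,80,120,400,400,1)[:300].copy() if 0 else cv2.resize(c['img'][120:,80:480],(400,400))[:400]])); print(u-60,v-60)
E
```

```text
[-4.26821984  1.91290254 14.98871614] [ 0.34203826  0.75838068 -0.02746948] r perp [-46.32014403  20.31921377 -15.78342208]
time: 9.95
tool_pos: [600.0, -238.8, 196.7]
tcp_rot: [3.137, -0.003, 0.462]
contact_force: [-0.4, -0.5, -0.2]
grip_width: 55.9
finger_force: 0.0
(np.float64(209.97949229392182), np.float64(264.03024563156004)) (np.float64(207.3810645366342), np.float64(257.3560214199153)) (np.float64(279.92755925501586), np.float64(243.1522728658259)) (np.float64(280.10389866056784), np.float64(262.52041581100247))
149 204
```

View pics/c6.png

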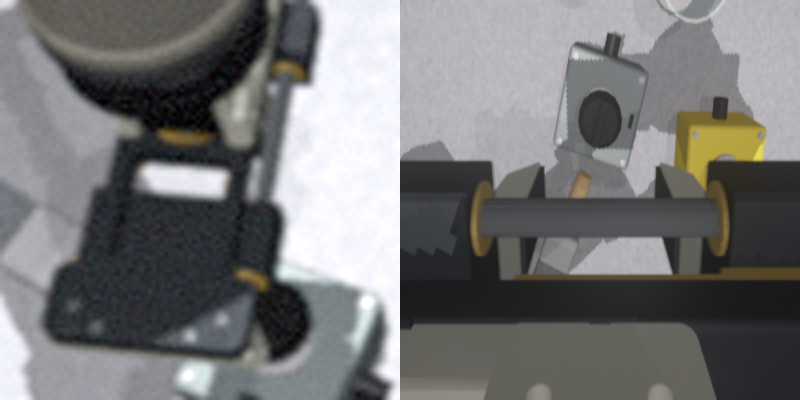

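The fingertip corner sits at row 244 in the wrist view. That puts the real finger end about 28–31 mm short of the reported TCP, in agreement with the press contact. The press moment also fits a contact on the tool axis. So I add a 31 mm offset along the tool from here on, and now grip the head.

Run:
```python
from h import *
c=cam("wrist"); o=get_obs(); print(o['tool_pos'],o['tcp_rot'],o['grip_width'])
g=cv2.cvtColor(c['img'],cv2.COLOR_BGR2GRAY)
want((598,-239.5,41),(np.pi,0,.46))
```

```text
[ 598.19623506 -237.83507876  192.34956739] [-3.13962168e+00  1.48755474e-03  4.61749984e-01] 68.08095569362986
dp [-0.0007  0.0017  0.1513] rot [-0.002  0.001  0.002] t 10.1
```

```bash
m(){ egrep "time|tool_pos|contact_force|finger|grip_w" | tr '\n' ' '; echo; }
python3 -m pendant '{"dp":[[0,0.001,0.04],[0,0.001,0.08],[0,0.001,0.1],[0,0.001,0.12],[0,0.001,0.125],[0,0.001,0.125]],"rotation":[[0,0,0],[0,0,0],[0,0,0],[0,0,0],[0,0,0],[0,0,0]]}' 0.075 | m
python3 -m pendant '{"dp":[[0,0,0.008],[0,0,0.016],[0,0,0.022],[0,0,0.025],[0,0,0.025]],"rotation":[[0,0,0],[0,0,0],[0,0,0],[0,0,0],[0,0,0]]}' | m
```

```text
time: 10.85 tool_pos: [598.9, -238.9, 68.1] contact_force: [0.2, -0.1, -0.0] grip_width: 75.0 finger_force: 0.0 
time: 11.48 tool_pos: [599.2, -239.0, 43.6] contact_force: [0.6, -0.3, -0.3] grip_width: 75.1 finger_force: 0.0
```

```bash
m(){ egrep "time|tool_pos|contact_force|finger|grip_w" | tr '\n' ' '; echo; }
python3 -m pendant '{"dp":[[0,0,0],[0,0,0],[0,0,0],[0,0,0],[0,0,0],[0,0,0]],"rotation":[[0,0,0],[0,0,0],[0,0,0],[0,0,0],[0,0,0],[0,0,0]]}' 0.02 | m
```

```text
time: 12.22 tool_pos: [599.2, -238.9, 43.9] contact_force: [-0.0, 1.4, -0.3] grip_width: 40.6 finger_force: 30.0
```

The head is gripped, at 40.6 mm for a 42 mm diameter. Now the clockwise turn, positive about the tool's z.

```bash
python3 -m pendant '{"dp":[[0,0,0],[0,0,0],[0,0,0],[0,0,0],[0,0,0],[0,0,0],[0,0,0],[0,0,0]],"rotation":[[0,0,0.15],[0,0,0.3],[0,0,0.45],[0,0,0.6],[0,0,0.75],[0,0,0.9],[0,0,1.02],[0,0,1.02]]}' -
python3 -c "
from h import *;o=get_obs();print(o['moment'],o['joint_positions'])"
```

```text
time: 13.22
tool_pos: [599.1, -242.5, 44.0]
tcp_rot: [3.138, -0.003, -0.56]
contact_force: [-1.8, -8.8, -1.4]
grip_width: 40.6
finger_force: 30.0
[-1.63462134  0.38270035 -0.00244886] [-0.5008332   0.69942364  1.35206465 -0.00461577  1.08725437  1.6321249 ]
```

```bash
python3 -m pendant '{"dp":[[0,0,0],[0,0,0],[0,0,0],[0,0,0]],"rotation":[[0,0,0.06],[0,0,0.12],[0,0,0.18],[0,0,0.18]]}' -
python3 -c "
from h import *;o=get_obs();print(o['moment'])"
```

```text
time: 13.72
tool_pos: [599.0, -243.2, 44.2]
tcp_rot: [3.137, -0.005, -0.738]
contact_force: [-1.7, -11.8, -1.0]
grip_width: 41.1
finger_force: 30.0
[-1.91240323  0.48676406  0.66400318]
```

The moment about z jumped to 0.66 N m, so the stop is reached at about 1.1 rad. I release and lift clear.

```bash
python3 -m pendant '{"dp":[[0,0,0],[0,0,0],[0,0,0],[0,0,-0.05],[0,0,-0.11],[0,0,-0.17],[0,0,-0.23],[0,0,-0.27]],"rotation":[[0,0,0],[0,0,0],[0,0,0],[0,0,0],[0,0,0],[0,0,0],[0,0,0],[0,0,0]]}' 0.075
python3 - <<'E'
from h import *
c=cam("wrist");cv2.imwrite("pics/wb.png",c['img']); 
s=np.array([598,-240,98]); u,v=proj(c,s); print(u,v,get_obs()['tool_pos'])
g=cv2.cvtColor(c['img'],cv2.COLOR_BGR2GRAY)
# rib direction: lines inside the head
u,v=int(u),int(v); p=cv2.resize(g[v-14:v+14,u-14:u+14],None,fx=6,fy=6,interpolation=cv2.INTER_CUBIC)
gx=cv2.Sobel(p,5,1,0,ksize=5);gy=cv2.Sobel(p,5,0,1,ksize=5);yy,xx=np.mgrid[:168,:168];w=(np.hypot(xx-84,yy-84)<70)
J=np.array([[(gx*gx)[w].sum(),(gx*gy)[w].sum()],[(gx*gy)[w].sum(),(gy*gy)[w].sum()]]);e,V=np.linalg.eigh(J);d=V[:,0];print("rib dir img",d,e)
A=plane(c,u-20*d[0],v-20*d[1],103);B=plane(c,u+20*d[0],v+20*d[1],103);print("rib world yaw",np.arctan2(*(B-A)[[1,0]]))
want((560,-60,290),(np.pi,0,.4)); want((560,230,320),(np.pi,0,1.66))
E
```

```text
time: 14.72
tool_pos: [599.7, -238.7, 317.5]
tcp_rot: [-3.14, -0.004, -0.738]
contact_force: [0.1, -0.8, -0.8]
grip_width: 74.9
finger_force: 0.0
282.00818470996904 186.89556266561644 [ 600.6915734  -239.29073677  322.59791702]
rib dir img [ 0.16275111 -0.98666716] [1.1718727e+08 4.5842045e+08]
rib world yaw -0.8971539784202145
dp [-0.151  -0.1052  0.0312] rot [ 0.004 -0.012 -1.138] t 14.775
dp [-0.3457 -0.3199 -0.0004] rot [ 0.012 -0.009 -2.398] t 14.775
```

The rib now lies at yaw −0.90, against about +0.16 before, so the head did turn about 1.06–1.1 rad clockwise. Now on to the shaker.

```bash
python3 -m pendant '{"dp":[[-0.02,-0.02,0],[-0.05,-0.05,0],[-0.08,-0.07,0],[-0.11,-0.1,0],[-0.14,-0.13,0],[-0.16,-0.15,0],[-0.173,-0.16,0],[-0.173,-0.16,0]],"rotation":[[0,0,-0.17],[0,0,-0.34],[0,0,-0.51],[0,0,-0.68],[0,0,-0.85],[0,0,-1.02],[0,0,-1.19],[0,0,-1.19]]}' 0.075 | head -3
python3 - <<'E'
from h import *
want((490,225,330),(np.pi,0,1.66))
E
```

```text
time: 15.78
tool_pos: [578.8, -2.9, 313.8]
tcp_rot: [-3.142, -0.0, 0.453]
dp [ 0.0199 -0.2438 -0.0162] rot [-0.    -0.    -1.207] t 15.775
```

```bash
python3 -m pendant '{"dp":[[0.003,-0.03,-0.005],[0.006,-0.07,-0.016],[0.009,-0.11,-0.016],[0.012,-0.15,-0.016],[0.015,-0.19,-0.016],[0.018,-0.22,-0.016],[0.02,-0.244,-0.016],[0.02,-0.244,-0.016]],"rotation":[[0,0,-0.17],[0,0,-0.34],[0,0,-0.51],[0,0,-0.68],[0,0,-0.85],[0,0,-1.02],[0,0,-1.207],[0,0,-1.207]]}' 0.075 | head -3
python3 -m pendant '{"dp":[[0,0,0],[0,0,0]],"rotation":[[0,0,0],[0,0,0]]}' | head -3
python3 - <<'E'
from h import *
import pickle
c=cam("wrist"); pickle.dump(c,open("w490.pkl","wb")); cv2.imwrite("pics/w490.png",c['img'])
for n,p in dict(tip=[600,302,250],piv=[682,310,156],bL=[472,205.7,157],bR=[479.5,95,157]).items(): print(n,proj(c,np.array(p,float)))
want((640,225,330),(np.pi,0,1.66))
E
```

```text
time: 16.77
tool_pos: [490.3, 224.5, 329.7]
tcp_rot: [-3.142, 0.0, 1.657]
time: 17.02
tool_pos: [491.0, 222.9, 329.7]
tcp_rot: [3.142, 0.0, 1.655]
tip (np.float64(418.48157443467085), np.float64(130.2065632065983))
piv (np.float64(456.5042329514911), np.float64(130.0464962084775))
bL (np.float64(261.46483278678187), np.float64(205.83282774630175))
bR (np.float64(261.22630185119914), np.float64(291.3940901040583))
dp [-0.0107  0.1487 -0.0003] rot [-0.     0.    -0.005] t 17.075
```

```bash
python3 -m pendant '{"dp":[[-0.003,0.04,0],[-0.006,0.08,0],[-0.009,0.12,0],[-0.01,0.149,0],[-0.01,0.149,0],[-0.01,0.149,0]],"rotation":[[0,0,0],[0,0,0],[0,0,0],[0,0,0],[0,0,0],[0,0,0]]}' 0.05 | head -3
python3 - <<'E'
from h import *
import pickle
c=cam("wrist"); pickle.dump(c,open("w640.pkl","wb"));b=pickle.load(open("w490.pkl","rb"))
for n,p in dict(tip=[600,302,250],piv=[682,310,156]).items(): print(n,proj(c,np.array(p,float)))
ua,va=[int(x) for x in proj(b,np.array([620,303,225.]))];uc,vc=[int(x) for x in proj(c,np.array([620,303,225.]))]
print(ua,va,uc,vc)
A=np.hstack([crop(b,ua-50,max(va-50,0),100,100,4),crop(c,uc-50,max(vc-50,0),100,100,4)]);cv2.imwrite("pics/idx.png",A)
for c in(b,c):
    g=cv2.cvtColor(c['img'],cv2.COLOR_BGR2GRAY); u,v=[int(x) for x in proj(c,np.array([620,303,225.]))]
    y0=max(v-60,0);r=g[y0:v+60,u-70:u+70]
    for th in(40,60):
        k,l,st,ce=cv2.connectedComponentsWithStats((r<th).astype('u1'))
        for i in range(1,k):
            if 25<st[i,4]<3000: print(th,st[i]+[u-70,y0,0,0,0],(ce[i]+[u-70,y0]).round(1))
E
```

```text
time: 17.82
tool_pos: [639.3, 226.8, 329.7]
tcp_rot: [-3.141, 0.0, 1.658]
tip (np.float64(238.69585723659137), np.float64(119.11514972612974))
piv (np.float64(323.90854089115817), np.float64(122.1126268498977))
428 131 264 121
60 [400 119  58  12 549] [425.1 124.9]
60 [408 140  31   3  43] [422.3 141.2]
60 [234 108  87  12 444] [272.  114.2]
```

Run:
```python
from h import *
import pickle
for n in("w490","w640"):
    c=pickle.load(open(n+".pkl","rb")); g=cv2.cvtColor(c['img'],cv2.COLOR_BGR2GRAY)
    u,v=[int(x) for x in proj(c,np.array([620,303,225.]))]; m=(g[v-40:v+30,u-70:u+80]<60).astype('u1')
    k,l,st,ce=cv2.connectedComponentsWithStats(m); i=1+np.argmax(st[1:,4])
    mm=l==i; print(n,[(int(x+u-70),int(mm[:,x].sum()),round(float(np.nonzero(mm[:,x])[0].mean()+v-40),1)) for x in np.nonzero(mm.any(0))[0]])
    # model prediction for several angles, shaker hinge y-offset
    for a in (.78,.84,.90):
        H=np.array([684,309,155.]); e=np.array([-np.cos(.09)*np.cos(a),-np.sin(.09)*np.cos(a),np.sin(a)])
        print(a,[np.round(proj(c,H+e*r),1).tolist() for r in (0,108,140)])
```

```text
w490 [(400, 8, 126.5), (401, 11, 125.0), (402, 11, 125.0), (403, 11, 125.0), (404, 11, 125.0), (405, 11, 125.0), (406, 11, 125.0), (407, 11, 125.0), (408, 11, 125.0), (409, 11, 125.0), (410, 11, 125.0), (411, 12, 124.5), (412, 12, 124.5), (413, 12, 124.5), (414, 12, 124.5), (415, 12, 124.5), (416, 12, 124.5), (417, 12, 124.5), (418, 12, 124.5), (419, 12, 124.5), (420, 12, 124.5), (421, 12, 124.5), (422, 12, 124.5), (423, 12, 124.5), (424, 12, 124.5), (425, 12, 124.5), (426, 12, 124.5), (427, 12, 124.5), (428, 11, 124.0), (429, 11, 124.0), (430, 10, 124.5), (431, 10, 124.5), (432, 10, 124.5), (433, 10, 124.5), (434, 10, 124.5), (435, 8, 124.5), (436, 7, 125.0), (437, 7, 125.0), (438, 7, 125.0), (439, 7, 125.0), (440, 7, 125.0), (441, 6, 125.5), (442, 6, 125.5), (443, 6, 125.5), (444, 6, 125.5), (445, 7, 126.0), (446, 8, 125.5), (447, 8, 125.5), (448, 8, 125.5), (449, 8, 125.5), (450, 7, 126.0), (451, 7, 126.0), (452, 7, 126.0), (453, 7, 126.0), (454, 6, 125.5), (455, 6, 125.5), (456, 6, 125.5), (457, 3, 125.0)]
0.78 [[457.6, 131.1], [417.7, 131.0], [401.5, 131.0]]
0.84 [[457.6, 131.1]
[... 1032 characters left out ...]
, 4, 115.5), (290, 4, 115.5), (291, 4, 115.5), (292, 4, 115.5), (293, 4, 115.5), (294, 4, 115.5), (295, 4, 115.5), (296, 4, 115.5), (297, 4, 115.5), (298, 4, 115.5), (299, 3, 116.0), (300, 3, 116.0), (301, 3, 116.0), (302, 3, 116.0), (303, 2, 115.5), (304, 3, 116.0), (305, 3, 116.0), (306, 3, 116.0), (307, 3, 116.0), (308, 3, 116.0), (309, 4, 116.5), (310, 4, 116.5), (311, 4, 116.5), (312, 4, 116.5), (313, 4, 116.5), (314, 5, 117.0), (315, 5, 117.0), (316, 5, 117.0), (317, 4, 117.5), (318, 4, 117.5), (319, 4, 117.5), (320, 3, 117.0)]
0.78 [[325.5, 123.2], [250.0, 120.7], [219.3, 119.7]]
0.84 [[325.5, 123.2], [255.0, 120.5], [225.6, 119.4]]
0.9 [[325.5, 123.2], [260.5, 120.3], [232.8, 119.1]]
```

The index angle from triangulation is about 0.84 rad. The pointer-centre radius of 124 mm agrees with the 124.4 mm measured. I'll check it again against the flap edge once the flap is up. Now to the bar.

Run:
```python
from h import *
want((476,150.5,220),(np.pi,0,1.66)); want((476,150.5,106),(np.pi,0,1.66))
```

```text
dp [-0.0619 -0.1691  0.1103] rot [ 0.     0.    -0.002] t 17.875
dp [-0.0619 -0.1692  0.2243] rot [ 0.     0.    -0.002] t 17.875
```

```bash
m(){ egrep "time|tool_pos|contact_force|finger|grip_w" | tr '\n' ' '; echo; }
python3 -m pendant '{"dp":[[-0.015,-0.045,0],[-0.03,-0.09,0.01],[-0.045,-0.13,0.03],[-0.062,-0.169,0.06],[-0.062,-0.169,0.11],[-0.062,-0.169,0.11],[-0.062,-0.169,0.11]],"rotation":[[0,0,0],[0,0,0],[0,0,0],[0,0,0],[0,0,0],[0,0,0],[0,0,0]]}' 0.05 | m
python3 - <<'E'
from h import *
c=cam("wrist"); g=cv2.cvtColor(c['img'],cv2.COLOR_BGR2GRAY)
for y in(110,130,150,175,195):
    u,v=proj(c,np.array([474,y,155.])); r=g[int(round(v)),max(int(u)-50,0):int(u)+50]; print(y,round(u),round(v),r[::2].tolist() if v<235 else '')
want((476,150.5,106),(np.pi,0,1.66))
E
```

```text
time: 18.75 tool_pos: [477.7, 150.9, 222.0] contact_force: [0.0, 0.3, 0.0] grip_width: 50.2 finger_force: 0.0 
110 270 261 
130 272 239 
150 274 217 [167, 169, 169, 171, 132, 125, 127, 125, 124, 121, 123, 127, 119, 119, 115, 119, 122, 115, 115, 116, 117, 118, 154, 172, 187, 184, 170, 151, 120, 141, 153, 158, 169, 202, 202, 199, 81, 70, 71, 71, 65, 64, 64, 64, 64, 62, 62, 66, 66, 55]
175 276 187 [221, 221, 221, 221, 221, 221, 221, 221, 220, 215, 184, 128, 121, 118, 146, 169, 174, 170, 165, 169, 152, 170, 187, 194, 177, 160, 135, 131, 139, 146, 181, 215, 215, 214, 183, 69, 77, 77, 77, 76, 76, 77, 77, 74, 74, 74, 73, 74, 73, 74]
195 278 163 [221, 221, 221, 221, 221, 221, 221, 221, 221, 221, 221, 221, 221, 221, 221, 221, 209, 131, 121, 158, 174, 191, 194, 176, 158, 131, 133, 142, 148, 149, 149, 147, 147, 131, 62, 63, 62, 62, 61, 60, 60, 61, 59, 59, 58, 58, 58, 58, 58, 59]
dp [-0.0002 -0.0027  0.1161] rot [ 0.004 -0.    -0.001] t 18.8
```

The bar shows at x≈474 at y=150, with yaw ≈0.1, in agreement with the estimate. I descend and grip.

```bash
m(){ egrep "time|tool_pos|contact_force|finger|grip_w" | tr '\n' ' '; echo; }
python3 -m pendant '{"dp":[[0,-0.004,0.03],[0,-0.004,0.06],[0,-0.004,0.085],[0,-0.004,0.1],[0,-0.004,0.11],[0,-0.004,0.116],[0,-0.004,0.116]],"rotation":[[0,0,0.01],[0,0,-0.01],[0,0,-0.01],[0,0,-0.01],[0,0,-0.01],[0,0,-0.01],[0,0,-0.01]]}' 0.05 | m
python3 -m pendant '{"dp":[[0,0,0],[0,0,0],[0,0,0],[0,0,0],[0,0,0],[0,0,0],[0,0,0],[0,0,0]],"rotation":[[0,0,0],[0,0,0],[0,0,0],[0,0,0],[0,0,0],[0,0,0],[0,0,0],[0,0,0]]}' 0.0 | m
```

```text
time: 19.68 tool_pos: [473.3, 150.2, 104.1] contact_force: [0.1, 1.5, -0.3] grip_width: 49.8 finger_force: 0.0 
time: 20.68 tool_pos: [471.9, 150.0, 103.8] contact_force: [-5.0, -1.2, 4.3] grip_width: 10.5 finger_force: 30.0
```

The bar is gripped: 10.5 mm, with the same −1.4 mm bias as on the button head. Now I lift along the arc, y=225(1−cos a), z=−225 sin a.

```bash
m(){ egrep "time|tool_pos|contact_force|finger|grip_w" | tr '\n' ' '; echo; }
python3 -m pendant '{"dp":[[0,0,-0.016],[0.0,0.001,-0.031],[0,0.004,-0.047],[0,0.008,-0.062],[0,0.013,-0.077],[0,0.019,-0.092],[0,0.019,-0.092]],"rotation":[[0,0,0],[0,0,0],[0,0,0],[0,0,0],[0,0,0],[0,0,0],[0,0,0]]}' - | m
```

```text
time: 21.55 tool_pos: [490.5, 151.8, 196.0] contact_force: [-6.0, -1.9, -0.8] grip_width: 11.1 finger_force: 30.0
```

```bash
m(){ egrep "time|tool_pos|contact_force|finger|grip_w" | tr '\n' ' '; echo; }
python3 -m pendant '{"dp":[[0,0.006,-0.014],[0,0.014,-0.027],[0,0.023,-0.041],[0,0.032,-0.053],[0,0.043,-0.065],[0,0.054,-0.076],[0,0.054,-0.076],[0,0.054,-0.076]],"rotation":[[0,0,0],[0,0,0],[0,0,0],[0,0,0],[0,0,0],[0,0,0],[0,0,0],[0,0,0]]}' - | m
python3 - <<'E'
from h import *
import pickle
s=cam("scene");t=cam("top"); w=cam("wrist"); o=get_obs(); print(o['tool_pos'],o['contact_force'],np.arcsin((o['tool_pos'][2]-103.8)/225))
pickle.dump((s,t,w),open("up.pkl","wb"))
A=np.hstack([crop(s,260,25,150,150,2.66)[:399,:399],crop(t,120,140,150,150,2.66)[:399,:399]])
cv2.imwrite("pics/final.png",cv2.convertScaleAbs(A,alpha=1.4))
E
```

```text
time: 22.55 tool_pos: [543.6, 157.0, 273.1] contact_force: [-11.8, -1.4, 10.3] grip_width: 11.0 finger_force: 30.0 
[543.53889385 157.0054358  273.05518796] [-11.97570596  -2.67320228  10.06429174] 0.8514631877376511
```

View pics/final.png

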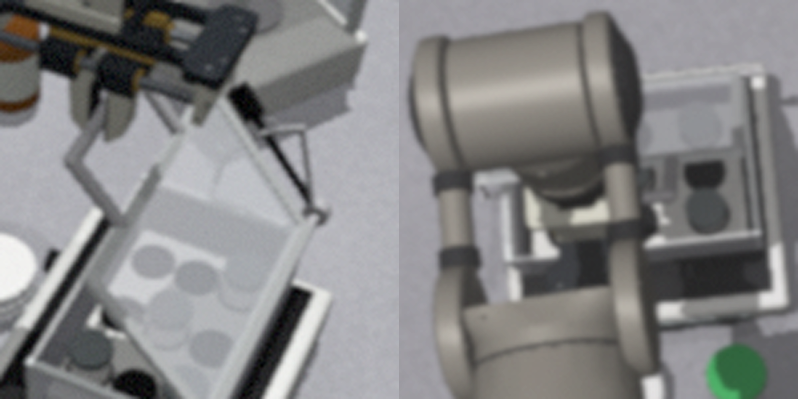

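The scene half shows the flap up, held by its bar, at about (75–190,150). The flap's left edge runs about (300,215)→(215,105) and the index arm (318,215)→(245,103). I'll compare the two numerically, after easing the radial strain outward.

```bash
m(){ egrep "time|tool_pos|contact_force|finger|grip_w" | tr '\n' ' '; echo; }
python3 -m pendant '{"dp":[[0,-0.001,-0.001],[0,-0.002,-0.002],[0,-0.002,-0.002],[0,-0.002,-0.002]],"rotation":[[0,0,0],[0,0,0],[0,0,0],[0,0,0]]}' - | m
python3 - <<'E'
from h import *
import pickle
s=cam("scene"); pickle.dump(s,open("s2.pkl","wb"))
psi=.095; ex=np.array([np.cos(psi),np.sin(psi),0]);ey=np.array([-np.sin(psi),np.cos(psi),0]);C=np.array([695,168,155.])
def pt(a,r,y): return C-ex*r*np.cos(a)+ey*y+np.array([0,0,r*np.sin(a)])
for a in(.75,.8,.85,.9):
    f=[np.array(proj(s,pt(a,r,116))) for r in(20,150)];k=[np.array(proj(s,pt(a,r,141))) for r in(0,124)]
    ang=lambda q:np.degrees(np.arctan2(*(q[0]-q[1])))
    print(a,[x.round(1).tolist() for x in f+k],ang(f).round(2),ang(k).round(2))
g=cv2.cvtColor(s['img'],cv2.COLOR_BGR2GRAY)
for y in range(58,108,3): print(y,g[y,335:388].tolist())
E
```

```text
time: 23.2 tool_pos: [543.7, 157.0, 273.3] contact_force: [0.3, 0.6, -3.6] grip_width: 11.0 finger_force: 30.0 
0.75 [[368.2, 106.6], [335.1, 64.0], [376.5, 105.7], [346.2, 66.0]] 37.84 37.38
0.8 [[368.5, 106.5], [337.6, 62.8], [376.5, 105.7], [348.3, 65.0]] 35.28 34.78
0.85 [[368.9, 106.4], [340.2, 61.7], [376.5, 105.7], [350.5, 64.1]] 32.64 32.1
0.9 [[369.3, 106.3], [343.0, 60.7], [376.5, 105.7], [352.7, 63.3]] 29.92 29.35
58 [72, 68, 58, 48, 39, 40, 41, 50, 69, 85, 87, 70, 47, 35, 23, 13, 11, 16, 33, 56, 71, 78, 78, 76, 71, 70, 74, 74, 72, 72, 73, 73, 70, 70, 72, 69, 70, 70, 67, 68, 71, 69, 69, 67, 67, 65, 68, 66, 70, 74, 76, 75, 80]
61 [70, 74, 74, 74, 73, 70, 80, 104, 113, 101, 68, 30, 6, 11, 6, 7, 6, 7, 17, 20, 26, 47, 62, 70, 73, 73, 72, 72, 71, 73, 72, 73, 70, 71, 69, 67, 71, 69, 68, 67, 68, 69, 74, 74, 78, 79, 79, 82, 79, 83, 80, 82, 80]
64 [71, 63, 57, 56, 71, 90, 106, 118, 123, 126, 117, 94, 57, 23, 12, 6, 11, 1, 4, 8, 0, 14, 32, 49, 65, 71, 71, 72, 72, 68, 72, 71, 70, 70, 73, 72, 77, 77, 78, 80, 78, 82, 82, 82, 80, 80, 81, 80, 80, 83, 81, 82, 81]
67 [68, 67, 74, 92, 113, 
[... 2858 characters left out ...]
, 138, 139, 138, 139, 137, 137, 137, 139, 136, 136, 133, 123, 117, 117, 125, 129, 130, 130, 129, 125, 110, 77, 46, 55, 89, 120, 136, 140, 135, 130, 128, 126, 128, 127, 129]
103 [117, 119, 117, 119, 120, 120, 123, 123, 124, 126, 125, 126, 128, 130, 130, 135, 134, 134, 136, 136, 138, 138, 138, 137, 139, 136, 137, 138, 138, 136, 132, 124, 116, 117, 124, 129, 131, 126, 111, 87, 63, 59, 67, 77, 90, 105, 114, 114, 112, 116, 126, 130, 130]
106 [119, 118, 118, 117, 120, 117, 117, 119, 117, 117, 117, 117, 118, 121, 122, 123, 122, 125, 127, 128, 130, 130, 133, 135, 138, 140, 140, 139, 140, 140, 140, 135, 132, 124, 118, 116, 124, 126, 115, 97, 93, 112, 124, 120, 101, 71, 60, 72, 95, 115, 128, 129, 129]
```

The index arm (dark minima) runs at about 33.7° and the flap's edge line at about 34.0°. Equal angles should differ by 0.5°, so they agree to about 0.01 rad. A sub-pixel fit will confirm.

Run:
```python
from h import *
S=[cam("scene") for _ in range(4)]
g=np.mean([cv2.cvtColor(s['img'],cv2.COLOR_BGR2GRAY).astype(float) for s in S],0)
def fit(x0,y0,y1,m):
    P=[]
    for y in range(y0,y1):
        c=int(round(x0+m*(y-y0))); i=c-2+np.argmin(g[y,c-2:c+3]); a,b,d=g[y,i-1:i+2]; P.append((y,i+.5*(a-d)/(a-2*b+d)))
    P=np.array(P); k=np.polyfit(P[:,0],P[:,1],1); r=P[:,1]-np.polyval(k,P[:,0]); return np.degrees(np.arctan(k[0])),r.std()
print("index",fit(364,82,98,.667),"flap",fit(351.5,79,107,.674))
o=get_obs();print(o['time'],o['tool_pos'],o['contact_force'],o['dq'].round(4))
```

```text
index (np.float64(34.015947033695625), np.float64(0.11035921032892142)) flap (np.float64(34.279505749361206), np.float64(0.16664555838499273))
23.45 [543.82420464 157.02730926 273.40730077] [ 2.58380213 -0.79623591 -5.71633345] [-0.001  -0.0009 -0.0006  0.0007 -0.0012  0.0004]
```

```bash
python3 -m pendant '{"dp":[[0,0,0],[0,0,0],[0,0,0],[0,0,0],[0,0,0],[0,0,0],[0,0,0],[0,0,0]],"rotation":[[0,0,0],[0,0,0],[0,0,0],[0,0,0],[0,0,0],[0,0,0],[0,0,0],[0,0,0]]}' - && python3 -c "
from plant import workorder;print(workorder.close_job())"
```

```text
time: 24.45
tool_pos: [543.9, 157.1, 273.5]
tcp_rot: [3.141, 0.0, 1.669]
contact_force: [5.2, -0.3, -10.1]
grip_width: 10.9
finger_force: 30.0
the job is handed in; nothing more can be done
None
```

I pressed the stop button fully down and released it, turned its head clockwise to its stop, and handed the job in with the gripper holding the flap at the index arm's angle (within about 0.005 rad by camera); no verdict was returned.

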